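# Trace a cam template with the stylus

## Robot

A 6-joint arm with a two-finger parallel gripper is mounted at the origin on the work surface; the furniture and walls round the work are solid. World frame = base frame: x ahead of the robot, y to its left, z up, the work surface at z = 0. Lengths are in m, angles in rad, forces in N, time in s.
With the tool pointing down it reaches from about 0.3 to 0.825 m from the base axis. Payload 5.4 kg.
Tool frame: the origin (TCP) lies at the very end of the fingers, on their centre line; the grasp point (between the pads) lies 19 mm behind it; z points along the fingers, y is the line along which they close (so a half turn about z gives the same grasp; the last joint's range is limited). The gripper opens to 92 mm and grips with 3 to 60 N. Pads are 20 mm wide; open, the fingers measure 128 mm over their backs; the gripper's body (75 mm by 189 mm) begins 69 mm behind the grasp point.
Start: joints at [-1.559, 0.158, 1.597, -0, 1.386, -0.21], TCP at [0.126, -0.561, 0.215] pointing down, gripper open.
Joint ranges: [-2.91, 2.91], [-0.94, 2.29], [0.18, 2.7], [-1.29, 4.43], [0.17, 2.64], [-3, 3]. Speed limits (rad/s): [2.57, 2.57, 3.14, 3.14, 3.14, 3.14].

## Interface

Orientations are given as a rotation vector (axis times angle).
In Python, from workcell import bot gives the robot as it stands. Calls block until the motion is done:
- bot.goto(position, orientation): joint-space move of the TCP to a pose.
- bot.line_to(position, rot=None, max_speed=0.15): straight line of the TCP; rot=None keeps the orientation; max_speed is the mean speed in m/s.
- bot.set_joints(angles): joint-space move.
- bot.set_gripper(opening, newtons=None): opening from 0.0 (shut) to 1.0 (fully open); newtons is the grip in N (None keeps the last); returns when the fingers have stopped.
- bot.hold(seconds).
- bot.inverse_kinematics(position, orientation): joint angles nearest the present ones, or None.
- bot.read_camera(name): name is "scene" or "side" or "wrist"; returns a dict with "pixels" (420x560x3 uint8, blue, green, red), "fx", "fy", "cx", "cy" (pixels), "k1" (the pictures are not rectified: a ray, as slopes to the right and down, at radius r is drawn at 1 + k1 r^2 times it, then the intrinsics apply), "R" (3x3) and "t" (3): a world point X has camera coordinates R X + t. Camera axes: x right, y down, z forward; pixel columns grow to the right and rows downward; lengths in m; the calibration is good to about 2 mm. A picture is of the moment at which its call begins. There is no depth.
A pose or a line that the arm cannot do raises bot.MotionError and nothing moves.
- bot.job_done(): hands the job in; it is judged then, once.
Readings, each from a call of its own:
- bot.current_clock(): time.
- bot.current_joints(): joint angles.
- bot.current_joint_vel(): joint speeds.
- bot.current_effort(): joint torques, N m.
- bot.current_ee_pos(): TCP position.
- bot.current_tool_rot(): TCP orientation.
- bot.current_contact_force(): force on the tool from outside, world axes, zero at the start.
- bot.current_ft_torque(): the same for the moment, N m.
- bot.current_opening(): opening from 0.0 (shut) to 1.0 (fully open).
- bot.current_grip_force(): force on a finger pad.
Only numpy, scipy, OpenCV 4.12 (cv2) and the standard library are available. Lean on these libraries where they do the work, as an engineer would, in place of code of your own. Each camera call takes 0.05 s, during which the arm holds its last target. There are 200 camera calls.

## Task

Take the tracing stylus out of its stand and run its pin along the curved front edge of the cam template in one pass, from the scribed line on the flat next to the lobe, over the lobe, through the hollow, to the scribed line on the other flat. The side of the pin must keep touching the edge all the way between the two lines, pressed lightly (a few newtons, never more than 10 N). Then set the stylus back upright in its stand, fully home, let go, and leave the other things alone.

Things in the scene. Friction and masses are not known exactly. Their poses are not given: they have to be found in the camera images.
- stylus: Tracing stylus, 83 mm tall, loose, about 80 g, standing upright in the stand. Origin at the centre of the pin's bottom end, z up along the stylus. Steel pin 10 mm in diameter with a hemispherical end from z = 0 to 34 mm; steel collar 28 mm in diameter from z = 34 to 38 mm; square black handle 20 x 20 mm (faces along the stylus's x and y) from z = 38 to 80 mm; a small 14 mm button on top of it to z = 83 mm.
- stylus_tip (a point): Centre of the hemispherical pin end (radius 5 mm), 5 mm above the stylus's origin, on its axis.
- stand: Stylus stand, grey block 64 x 64 x 46 mm, fixed, origin under its centre. From its top goes a vertical round hole 15 mm in diameter with a chamfered mouth, 42 mm deep. Home means: pin in the hole, collar flat on the block's top (stylus origin 12 mm above the worktop).
- stand_mouth (a point): Centre of the hole's mouth, on the stand's top face, 46 mm above the worktop.
- fixture: Cam template fixture, fixed; origin on the worktop; front is -x (to the robot). Dark steel plinth 20 mm tall (x 17 to 40, y -65 to 65 mm) under an aluminium template plate 12 mm thick (z 20 to 32 mm; two cap screws to 37), y -84 to 84 mm, back edge x = 40. The plate's front edge is the profile: lobe on the +y half, hollow on the -y half; open space before and below it.
- p_start (a point): Pin's axis when touching the edge at the start line, nominally fixture x -15, y 72 mm, z 26 (mid-thickness). The p_ points belong to the plinth. The plate is clamped on by eye: the whole profile is shifted up to 4 mm either way along fixture x and turned up to 0.05 rad either way about the fixture origin, differently each time; no pose shows it. It is rigid and stays put under a light push.
- p_nose (a point): Pin's axis when touching the lobe's crest, nominally fixture x -29.06, y 24 mm. Nominal profile, fixture x, y in mm, +y part: flat x = -10 from y = 84 to 57.94; concave arc R 24 about (-34, 57.94) to y = 40.97; convex lobe arc R 24 about (-0.06, 24) to y = 7.03, crest at x = -24.06.
- p_flank (a point): Pin's axis when touching the 45 degree straight between lobe and hollow near its middle (nominally fixture x -13.54, y -3.54 mm). Nominal profile: straight x = -10 - y from y = 7.03 to -7.03 mm.
- p_hollow (a point): Pin's axis when touching the bottom of the hollow, nominally fixture x -0.94, y -24 mm. Nominal profile, -y part: concave hollow arc R 24 about (-19.94, -24) from y = -7.03 to -40.97, bottom at x = 4.06; convex arc R 24 about (14, -57.94) to y = -57.94; flat x = -10 to y = -84 mm.
- p_finish (a point): Pin's axis when touching the edge at the finish line, nominally fixture x -15, y -72 mm. The scribed lines are thin dark strips across the plate's top at y = 72 (start) and y = -72 mm (finish).
- petri_dish: Round dish, 67 mm across and 14 mm tall, a bystander; origin under its centre.
- mounted_specimen: Round black mounted specimen, 30 mm across and 18 mm tall, a bystander; origin under its centre.
- loupe: Small black loupe, 38 mm across and 34 mm tall, a bystander; origin under its centre.
There are look-alikes about, which are no part of the job. There is more than one size of the stylus; the one meant has the size given above.

How it is judged:
By the outcome, as a careful person would: the job done as asked, in the order asked, and still so for the second after the job is handed in, with the robot touching nothing.
It also fails if it takes over 72 s, if anything falls off the work surface, if the arm or the gripper's body presses on something with over 40 N, if the wrist force passes 120 N, or if a joint passes its speed limit or range.

## Working session

There is one attempt and no reset: what is moved stays moved. The work goes in short steps, each a Python script; the robot and the scene stay as the last script left them, time stands still between calls to the robot, and variables do not carry over. Pictures are saved under pics/ and viewed, at most 10 in all, crops included, and the job is handed in when it is done.

```bash
mkdir -p pics; ls
cat > h.py <<'E'
import numpy as np, cv2
from workcell import bot
def shot(cam,name):
    d=bot.read_camera(cam); cv2.imwrite(f'pics/{name}.png',d['pixels']); np.savez(f'pics/{name}.npz',**{k:np.asarray(v) for k,v in d.items()}); return d
def load(name): return dict(np.load(f'pics/{name}.npz'))
def ray(d,uv):
    K=np.array([[d['fx'],0,d['cx']],[0,d['fy'],d['cy']],[0,0,1]],float)
    p=cv2.undistortPoints(np.array(uv,float).reshape(-1,1,2),K,np.array([float(d['k1']),0,0,0])).reshape(-1,2)
    R=np.asarray(d['R']);t=np.asarray(d['t'])
    return -R.T@t, np.c_[p,np.ones(len(p))]@R
def onplane(d,uv,z):
    c,r=ray(d,uv); s=(z-c[2])/r[:,2]; return c+s[:,None]*r
def proj(d,X):
    K=np.array([[d['fx'],0,d['cx']],[0,d['fy'],d['cy']],[0,0,1]],float)
    return cv2.projectPoints(np.array(X,float).reshape(-1,1,3),cv2.Rodrigues(np.asarray(d['R'],float))[0],np.asarray(d['t'],float),K,np.array([float(d['k1']),0,0,0]))[0].reshape(-1,2)
E
python3 - <<'E'
from h import *
a=shot('scene','s0');b=shot('side','d0');c=shot('wrist','w0')
cv2.imwrite('pics/all.png',cv2.resize(np.hstack([a['pixels'],b['pixels']]),(800,300)))
for d in(a,b,c): print(-np.asarray(d['R']).T@d['t'],d['fx'],d['k1'])
print(bot.current_clock(),bot.current_tool_rot())
E
```

```text
pics
[-0.38374519  0.48614316  0.82437053] 533.4954407325115 0.01713494871924163
[-0.14859558 -0.49453501  0.48314081] 387.9565406848129 -0.058297676550239826
[ 0.2008464  -0.54326627  0.38347557] 335.56536408204306 0.0031065924915807427
0.15 [-3.12094073e+00 -3.47511276e-01 -2.83305472e-04]
```

View pics/s0.png

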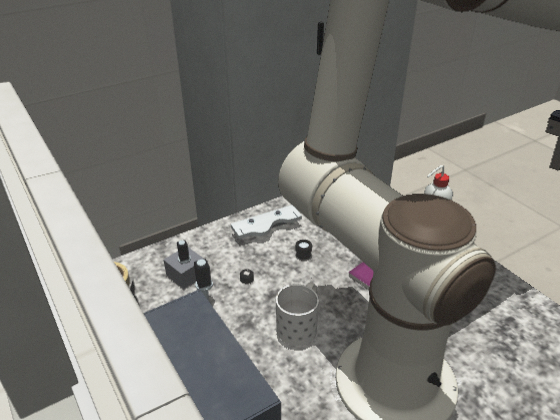

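View pics/d0.png

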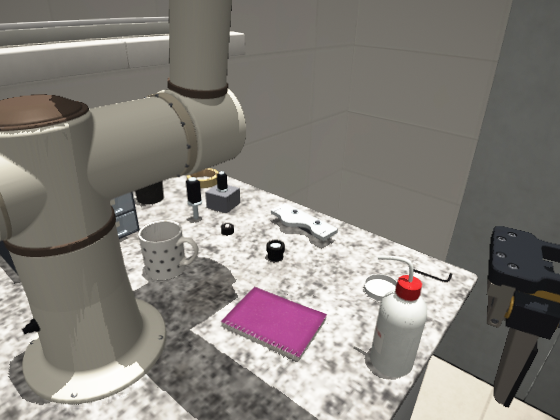

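The scene view shows the grey stand at (183,266) with a stylus in it (182,250). A second dark-handled stylus stands loose at (203,275). The template is at (266,222), the loupe or specimen at (303,248) and (246,275). The side view shows the stand at (223,198), the other stylus at (194,195) and the template at (305,224). The candidates are A, the stylus in the stand, and B, the one beside it. A fits "standing in the stand", and I'll check its size in a crop.

Run:
```python
from h import *
a=load('s0');b=load('d0')
def tri(u,v):
    c1,r1=ray(a,[u]);c2,r2=ray(b,[v]); 
    A=np.c_[r1[0],-r2[0]]; s=np.linalg.lstsq(A,c2-c1,rcond=None)[0]
    p=c1+s[0]*r1[0];q=c2+s[1]*r2[0]; return (p+q)/2,np.linalg.norm(p-q)
print('top A',tri((182,240),(222,172)),'top B',tri((201,260),(193,179)))
print('stand scene z46',onplane(a,[(181,256)],.046),'plate ends',onplane(a,[(236,232),(298,214)],.032), onplane(b,[(274,210),(335,238)],.032))
print('stuff',onplane(a,[(303,252),(246,278)],.01))
A=cv2.resize(a['pixels'][230:300,150:230],None,fx=5,fy=5,interpolation=cv2.INTER_CUBIC)
B=cv2.resize(b['pixels'][160:230,175:255],None,fx=5,fy=5,interpolation=cv2.INTER_CUBIC)
cv2.imwrite('pics/crop1.png',np.hstack([A,B]))
```

```text
top A (array([0.45651673, 0.19959558, 0.09814585]), np.float64(0.001395905055929032)) top B (array([0.36473586, 0.198068  , 0.10990465]), np.float64(0.002522539746104609))
stand scene z46 [[0.46907345 0.20299013 0.046     ]] plate ends [[ 0.49243334  0.0540378   0.032     ]
 [ 0.47157031 -0.10753846  0.032     ]] [[ 0.4834868   0.04848093  0.032     ]
 [ 0.47560931 -0.13377563  0.032     ]]
stuff [[ 0.36941761 -0.05289148  0.01      ]
 [ 0.36581086  0.09993389  0.01      ]]
```

View pics/crop1.png

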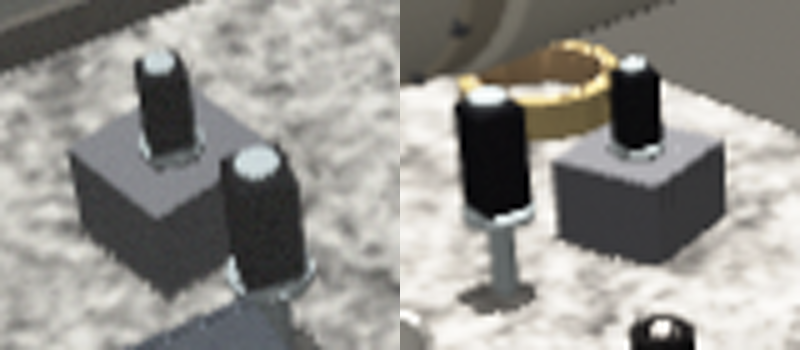

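A's top is at z≈97 mm (12+83=95 expected) and B's is at 110 mm, so B is the larger size standing on the worktop. A is the one meant. I'll go above the work for a close look.

Run:
```python
from h import *
p=bot.current_ee_pos()
bot.line_to([p[0],p[1],0.33],max_speed=0.25)
bot.goto([0.40,0.06,0.33],[np.pi,0,0])
d=shot('wrist','w1'); cv2.imwrite('pics/w1x.png',cv2.resize(d['pixels'],(800,600)))
print(bot.current_clock(),bot.current_joints(),bot.current_ee_pos(),bot.current_tool_rot(),bot.current_contact_force(),np.round(d['R'],3))
```

```text
3.2167 [-1.53256737e-01 -3.56964845e-01  1.85022102e+00 -1.35007525e-04
  1.64848276e+00  1.41859483e+00] [0.40018775 0.05946193 0.32994254] [ 3.14148142e+00 -1.67394368e-03 -2.59262898e-04] [-1.09692109 -0.10547922 -0.1510707 ] [[-0.    -1.    -0.001]
 [-0.962  0.     0.273]
 [-0.273  0.001 -0.962]]
```

View pics/w1x.png

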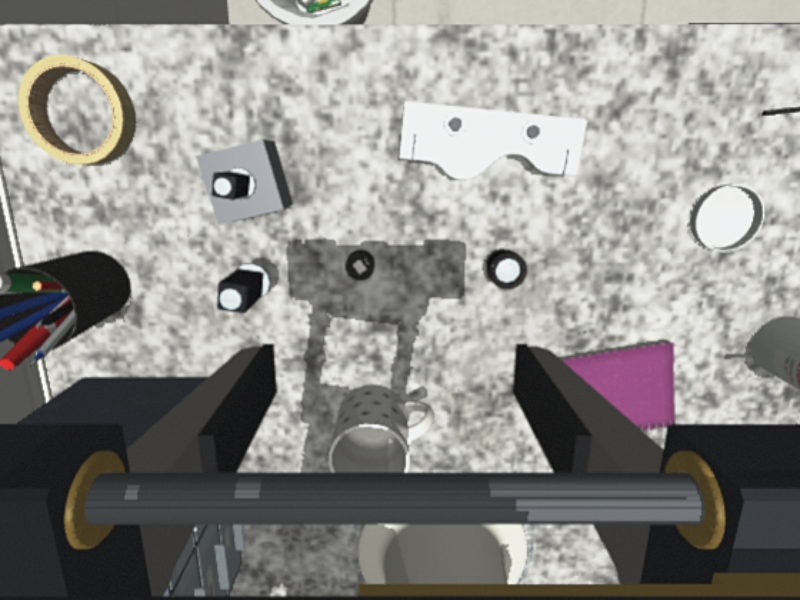

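The wrist view (800-px scale) shows the stand top around (240,180) with stylus A's button at (222,186), and stylus B at (235,297). The template's back corners are at (404,101) and (587,120), its lobe crest at (460,178), and its scribed lines near (414,147) and (567,163). The pen cup is at (60,280), the drawer box at the lower left, and the mug at (370,440). Next I'll take a closer look at the stylus from the -y side and measure the template at the same time.

```bash
cat >> h.py <<'E'
def rotv(yaw):  # tool pointing down, tool x axis at world angle yaw
    x=np.array([np.cos(yaw),np.sin(yaw),0]);z=np.array([0,0,-1.]);y=np.cross(z,x)
    from scipy.spatial.transform import Rotation as Ro
    return Ro.from_matrix(np.c_[x,y,z]).as_rotvec()
E
python3 - <<'E'
from h import *
bot.goto([0.455,0.055,0.20],rotv(np.pi/2))
d=shot('wrist','w2')
print(bot.current_clock(),bot.current_joints()[5])
w=load('w1'); s=.7
print('button',onplane(w,[(222*s,186*s)],.095),'stand corners',onplane(w,np.array([(198,156),(268,140),(286,208),(218,222)])*s,.046))
print('pencup top',onplane(w,[(125*s,280*s)],.1),onplane(w,[(125*s,280*s)],.0))
print('plate bl br fl fr crest, lines',onplane(w,np.array([(404,101),(587,120),(400,158),(573,176),(460,179),(415,147),(567,163)])*s,.032).round(4))
A=cv2.resize(d['pixels'],(800,600)); cv2.imwrite('pics/w2x.png',A)
E
```

```text
4.6583 -0.143766154336322
button [[0.45535803 0.2018778  0.095     ]] stand corners [[0.4793793  0.23822573 0.046     ]
 [0.49322115 0.1736754  0.046     ]
 [0.43273361 0.16124347 0.046     ]
 [0.41969178 0.22611973 0.046     ]]
pencup top [[0.37685741 0.29107723 0.1       ]] [[3.51931255e-01 3.48937851e-01 5.55111512e-17]]
plate bl br fl fr crest, lines [[ 0.5274  0.0511  0.032 ]
 [ 0.5111 -0.1169  0.032 ]
 [ 0.4777  0.0546  0.032 ]
 [ 0.4612 -0.1091  0.032 ]
 [ 0.4585 -0.0023  0.032 ]
 [ 0.4875  0.0407  0.032 ]
 [ 0.4731 -0.1023  0.032 ]]
```

View pics/w2x.png

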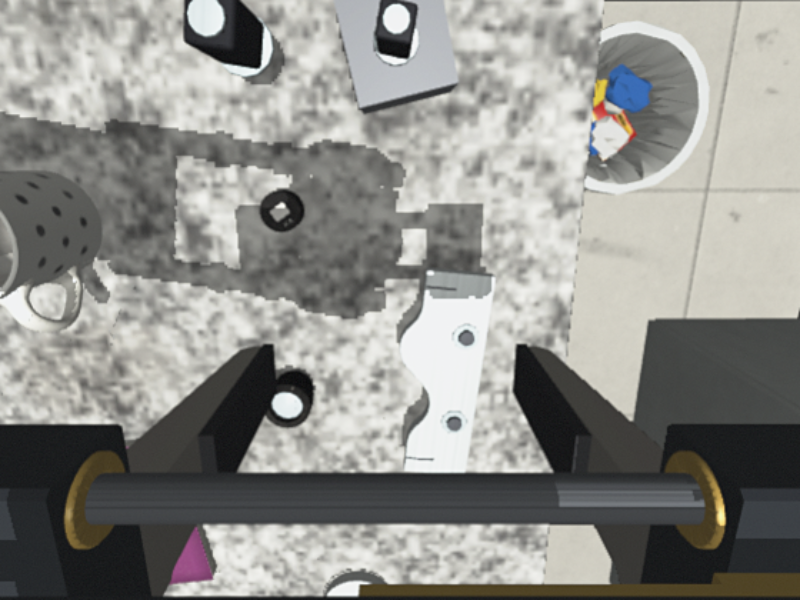

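The close view shows stylus A's button at (397,17), its collar at (397,48), and the stand's front edge from (362,108) to (456,85). The template's flat, lobe and scribed lines are also in view, at x≈405–490. I'll enlarge the handle to read its yaw.

Run:
```python
from h import *
s=.7
bot.goto([0.455,0.085,0.22],rotv(np.pi/2))
d=shot('wrist','w3'); print(bot.current_clock())
uv=proj(d,[[.456,.202,.09]])[0]; print(uv)
u,v=int(uv[0]),int(uv[1])
B=cv2.resize(d['pixels'][max(v-45,0):v+75,u-60:u+60],None,fx=5,fy=5,interpolation=cv2.INTER_CUBIC); cv2.imwrite('pics/crop2.png',B[:600]); print(u-60,max(v-45,0))
w=load('w2');print('button w2',onplane(w,[(397*s,17*s)],.095))
```

```text
4.975
[276.9537853   62.95890193]
216 17
button w2 [[0.45600044 0.20255489 0.095     ]]
```

View pics/crop2.png

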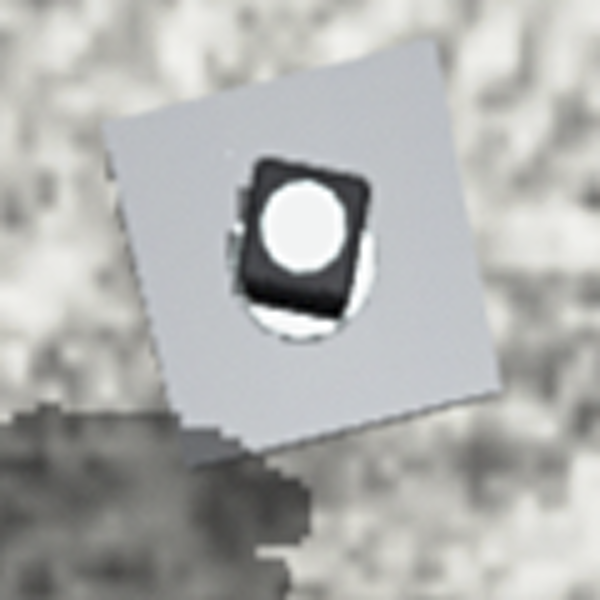

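The enlarged crop shows the handle's top edge running from (262,158) to (370,180), about 11.5° clockwise, with the button centre at (303,226). It is a single stylus with its collar seated on the stand. I'll grasp and lift it now.

Run:
```python
from h import *
d=load('w3'); f=lambda p,z: onplane(d,np.array(p)/5.+[216,17],z)
b=f([(303,226)],.095)[0]; c=f([(107,125),(432,40),(500,390),(195,465)],.046).mean(0); print('button',b,'stand',c)
yaw=np.pi/2-0.20; R=rotv(yaw)
x,y=b[:2]
bot.set_gripper(0.5,40)
bot.goto([x,y,0.16],R)
bot.line_to([x,y,0.055],max_speed=0.1)
print('at',bot.current_ee_pos(),bot.current_contact_force())
bot.set_gripper(0.0,40)
print('grip',bot.current_opening()*92,bot.current_grip_force(),bot.current_contact_force(),bot.current_ft_torque())
bot.line_to([x,y,0.165],max_speed=0.1)
print(bot.current_clock(),bot.current_ee_pos(),bot.current_opening()*92,bot.current_contact_force())
shot('wrist','w4');dd=shot('side','d4'); cv2.imwrite('pics/d4x.png',cv2.resize(dd['pixels'][100:230,150:300],None,fx=4,fy=4))
```

```text
button [0.45568024 0.2019281  0.095     ] stand [0.45700799 0.20235512 0.046     ]
at [0.45636958 0.20202943 0.05572872] [-0.53637047 -0.26370775 -0.11700305]
grip 19.89678312902807 40.0003856420517 [-0.9461558   0.35802171  1.46422747] [-0.02293439 -0.05228676 -0.02819377]
9.3333 [0.45509017 0.2018001  0.1641331 ] 19.295947875361144 [ 1.0307926  -0.54565645 -0.50138435]
```

View pics/d4x.png

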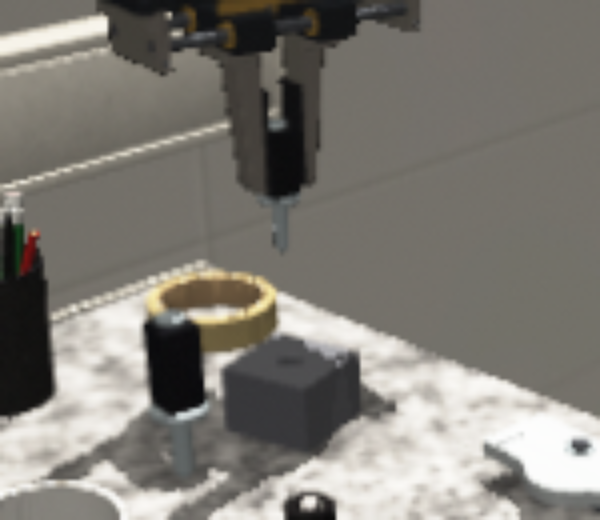

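The stylus is held upright, clear of the empty stand, and nothing else has moved. Next I'll go in front of the start flat and measure sensor noise and step time before touching.

```bash
cat >> h.py <<'E'
O=np.array([.4794,-.0286]); YAW=-0.098
TR=rotv(np.pi/2-0.20); ZT=0.055
def W(p): 
    c,s=np.cos(YAW),np.sin(YAW); p=np.asarray(p,float)/1000
    return p@np.array([[c,s],[-s,c]])
def pt(p,z=ZT): return np.r_[O+W(p),z]
def path(y0=77,y1=-77,n=4000):
    # nominal pin-axis path in profile frame (mm), offset 5 mm outward
    P=[]
    def arc(c,r,a0,a1): 
        a=np.radians(np.linspace(a0,a1,300)); return np.c_[c[0]+r*np.cos(a),c[1]+r*np.sin(a)]
    P=np.vstack([[[-15,y0]],arc((-34,57.94),19,0,-45),arc((-.06,24),29,135,225),arc((-19.94,-24),19,45,-45),arc((14,-57.94),29,135,180),[[-15,y1]]])
    s=np.r_[0,np.cumsum(np.hypot(*np.diff(P,axis=0).T))]
    k=np.r_[True,np.diff(s)>1e-9]; P,s=P[k],s[k]
    g=np.linspace(0,s[-1],n); Q=np.c_[np.interp(g,s,P[:,0]),np.interp(g,s,P[:,1])]
    T=np.gradient(Q,axis=0); T/=np.linalg.norm(T,axis=1)[:,None]
    return g,Q,np.c_[-T[:,1],T[:,0]]   # travel is -y, so normal into the plate (+x): rotate T=(0,-1) by +90 -> (1,0)
def force(n=6,dt=.02):
    F=[]
    for _ in range(n): F.append(bot.current_contact_force()); bot.hold(dt)
    return np.mean(F,0),np.std(F,0)
E
python3 - <<'E'
from h import *
g,Q,N=path(); print(g[-1],Q[[0,1500,2000,-1]],N[[0,1500,2000,-1]])
bot.goto(pt([-27,77],.15),TR)
bot.line_to(pt([-27,77]),max_speed=.12)
t=bot.current_clock(); print(t,bot.current_ee_pos()-pt([-27,77]))
print(force(20))
E=np.array([bot.current_ee_pos() for _ in range(10)]);print(E.std(0))
for i in range(1,6):
    t=bot.current_clock(); bot.line_to(pt([-27+.5*i,77]),max_speed=.02); print(bot.current_clock()-t,bot.current_contact_force(),(bot.current_ee_pos()-pt([-27+.5*i,77]))*1e3)
t=bot.current_clock(); bot.current_contact_force(); print(bot.current_clock()-t,bot.current_clock())
E
```

```text
171.10426412222782 [[-15.          77.        ]
 [-28.11598885  16.66121404]
 [-16.29742381  -0.77408614]
 [-15.         -77.        ]] [[1.         0.        ]
 [0.96724247 0.25385431]
 [0.70705018 0.70716338]
 [1.         0.        ]]
11.0333 [0.00071627 0.00016453 0.00071563]
(array([ 0.0054506 ,  0.23735691, -0.95089997]), array([0.42189674, 0.52847445, 0.37395297]))
[0.0000000e+00 6.9388939e-18 6.9388939e-18]
0.25 [ 0.05291956  0.5868025  -0.38160445] [ 0.03802152 -0.010816    0.0325018 ]
0.25 [-0.388043   -0.55769721 -0.90471514] [ 0.02609539 -0.03048429 -0.00932519]
0.25 [ 0.62047273  0.40396661 -1.18503303] [ 0.02800096 -0.01776355 -0.00822811]
0.25 [ 0.33198122  0.71218018 -1.42653267] [0.02491213 0.00313251 0.00236029]
0.25 [-0.39734123  0.27794104 -1.10638214] [ 0.0177478  -0.00820759 -0.00510727]
0.0 12.6167
```

Run:
```python
from h import *
n=W([1000,0]); 
b=force(12)[0]; print(b)
x=-20.; bot.line_to(pt([x,77]),max_speed=.04); 
while x<-10:
    f=-(force(3)[0]-b)@np.r_[n,0]; print(round(x,2),round(f,2),round(bot.current_clock(),2))
    if f>2.5: break
    x+=.35 if f<1 else .2
    bot.line_to(pt([x,77]),max_speed=.02)
print(force(8)[0]-b, bot.current_clock(), (bot.current_ee_pos()-pt([x,77]))*1e3)
np.savez('touch.npz',x=x,b=b)
```

```text
[ 0.07029326 -0.02232858 -1.06150425]
-20.0 0.32 13.13
-19.65 0.05 13.43
-19.3 0.13 13.73
-18.95 -0.0 14.03
-18.6 0.6 14.33
-18.25 0.28 14.63
-17.9 0.6 14.93
-17.55 -0.62 15.23
-17.2 0.16 15.53
-16.85 0.14 15.83
-16.5 0.4 16.13
-16.15 0.2 16.43
-15.8 0.42 16.73
-15.45 0.28 17.03
-15.1 -0.21 17.33
-14.75 0.43 17.63
-14.4 0.17 17.93
-14.05 0.03 18.23
-13.7 0.31 18.53
-13.35 1.56 18.83
-13.15 2.37 19.13
-12.95 3.89 19.43
[-3.9264388   0.48979357  2.10421891] 19.5667 [-0.45997053  0.09009522 -0.1897464 ]
```

Contact was made near profile x = -13.6, with a stiffness of about 6 N/mm. Now the force-controlled pass, fitting the plate shift and turn online as it goes.

```bash
cat > trace.py <<'E'
from h import *
t=np.load('touch.npz'); b=t['b']; k=6.; FT=4.2
g,Q,N=path()
idx=lambda s:int(np.clip(round(s/g[-1]*(len(g)-1)),0,len(g)-1))
row=lambda i:np.r_[N[i], N[i,1]*Q[i,0]-N[i,0]*Q[i,1]]   # normal offset per dx, dy, turn
A=[];r=[];m=np.array([1.4,0,0]); e=0.; s=0.; i=0; u=float(t['x'])+15; log=[]; n=0
m0=m.copy(); sig=np.array([1.,1.5,.03])
while True:
    F=force(3,.015)[0]-b; nw=np.r_[W(N[i]*1000),0]; f=-F@nw
    log.append([s,u,f,*m,e]); n+=1
    if n%6==0: print(np.round(log[-1],3),round(bot.current_clock(),1),flush=True)
    if f>9.5 or bot.current_clock()>58: print('ABORT',log[-1]); break
    A.append(row(i)); r.append(u-f/k)
    Aw=np.vstack([np.array(A)/.15,np.diag(1/sig)]); rw=np.r_[np.array(r)/.15,m0/sig]
    m=np.linalg.lstsq(Aw,rw,rcond=None)[0]
    e=.5*e+.5*(r[-1]-A[-1]@m)              # recent residual
    if s>=g[-1]: break
    if 1.7<f<7: s=min(s+2.3,g[-1])         # advance only while the force is in band
    elif f<=1.7 : s=min(s+.5,g[-1])
    i=idx(s); un=row(i)@m+e+FT/k
    u=un
    bot.line_to(pt(Q[i]+u*N[i]),max_speed=.05)
np.save('log.npy',log); L=np.array(log)
print('f min/max',L[:,2].min(),L[:,2].max(),'steps',n,bot.current_clock())
E
python3 trace.py
```

```text
[ 1.150e+01  1.668e+00  4.733e+00  6.850e-01  0.000e+00 -6.000e-03
 -9.600e-02] 21.1
[ 2.530e+01  1.105e+00  2.627e+00 -3.270e-01  2.910e-01 -1.900e-02
 -3.400e-02] 22.9
[ 3.910e+01  1.795e+00  2.661e+00 -7.760e-01 -1.804e+00 -2.500e-02
  2.070e-01] 24.7
[ 5.290e+01  2.018e+00  4.937e+00  1.172e+00 -5.660e-01  4.000e-03
  1.760e-01] 26.5
[ 6.670e+01  1.320e+00  4.533e+00  1.073e+00 -6.850e-01  3.000e-03
 -1.020e-01] 28.3
[ 8.050e+01  7.750e-01  4.321e+00  9.830e-01 -8.140e-01  1.000e-03
 -2.300e-02] 30.1
[ 9.430e+01  6.780e-01  3.724e+00  9.510e-01 -8.630e-01  1.000e-03
 -8.300e-02] 31.9
[108.1     1.122   4.243   0.895  -0.883  -0.     -0.132] 33.7
[ 1.219e+02  1.857e+00  4.677e+00  8.760e-01 -8.810e-01 -1.000e-03
  3.400e-02] 35.5
[ 1.357e+02  1.719e+00  3.518e+00  8.450e-01 -8.400e-01 -2.000e-03
 -7.800e-02] 37.3
[149.5     2.171   4.069   0.919  -0.866   0.      0.453] 39.1
[ 1.633e+02  2.006e+00  4.823e+00  9.670e-01 -8.480e-01  2.000e-03
  2.080e-01] 40.9
f min/max 1.8606230569167954 5.32964640230287 steps 76 42.1167
```

The whole pass stayed in contact, with force between 1.9 and 5.3 N. Now I'll retreat and return above the stand, with a quick check of the stylus's tilt.

Run:
```python
from h import *
bot.line_to(pt([-30,-77]),max_speed=.12)
bot.line_to(pt([-30,-77],.165),max_speed=.2)
bot.goto([.45568,.20193,.165],TR)
print(bot.current_clock(),bot.current_contact_force())
a=shot('side','d5');s=shot('scene','s5')
L=[]
for d,z in((a,.14),(s,.14)):
    u,v=proj(d,[[.456,.202,z]])[0].astype(int); L.append(cv2.resize(d['pixels'][v-30:v+50,u-40:u+40],(400,400),interpolation=cv2.INTER_CUBIC))
cv2.imwrite('pics/c5.png',np.hstack(L))
```

```text
44.275 [-0.13082497 -0.2876107  -0.04379894]
```

View pics/c5.png

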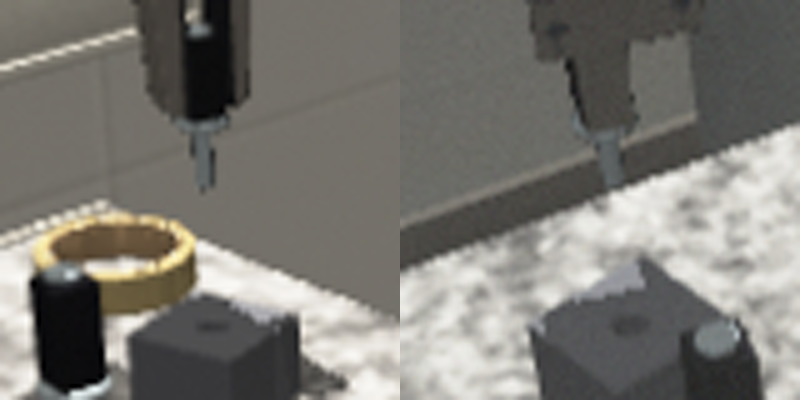

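Both views show the pin straight in the grip, at (203,160) on the left and (608,165) on the right, directly over the hole at (212,326) and (630,323). I'll insert it with force checks.

Run:
```python
from h import *
x,y=.45568,.20193
b=force(8)[0]
bot.line_to([x,y,.105],max_speed=.12)
bad=False
for z in (.095,.085,.075,.066,.060,.057,.0555,.0548):
    bot.line_to([x,y,z],max_speed=.06); F=force(3)[0]-b; print(z,F.round(2),round(bot.current_clock(),2))
    if F[2]>4 or np.hypot(*F[:2])>6: bad=z>.0575; break
print('pose',bot.current_ee_pos(),'bad',bad)
if not bad:
    bot.set_gripper(0.5); bot.hold(.2)
    bot.line_to([x,y,.18],max_speed=.15)
    bot.line_to([x,y-.09,.22],max_speed=.2)
    d=shot('wrist','w6'); a=shot('side','d6'); print(bot.current_clock())
    u,v=proj(d,[[.456,.202,.07]])[0].astype(int); u2,v2=proj(a,[[.456,.202,.06]])[0].astype(int); v=max(v,45);
    cv2.imwrite('pics/c6.png',np.hstack([cv2.resize(p,(400,400),interpolation=cv2.INTER_CUBIC) for p in(d['pixels'][v-45:v+45,u-45:u+45],a['pixels'][v2-40:v2+40,u2-40:u2+40])]))
```

```text
0.095 [ 0.26  0.31 -0.18] 45.52
0.085 [-0.01  0.25  0.07] 45.89
0.075 [ 0.53  0.59 -0.12] 46.26
0.066 [ 0.17  0.13 -0.19] 46.61
0.06 [ 0.15 -0.01 -0.26] 46.91
0.057 [ 0.15  0.24 -0.13] 47.21
0.0555 [-0.09  0.73 -0.23] 47.51
0.0548 [-1.97 -0.13  4.32] 47.81
pose [0.45587784 0.20199124 0.05523637] bad False
50.2917
```

View pics/c6.png

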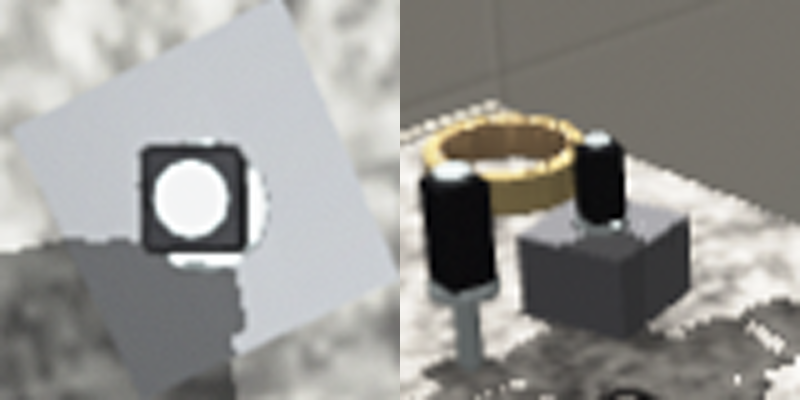

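The crops show the stylus upright in the stand, button at (192,198), with its collar flat on the block. The gripper is clear and stylus B is undisturbed. Handing in.

```bash
python3 -c "
from h import *
print(bot.current_clock(), bot.job_done())"
```

```text
the job is handed in; nothing more can be done
50.2917 None
```

I traced the template edge from line to line in one pass, with contact readings between 1.9 and 5.3 N, set the stylus back home in its stand, and handed the job in at 50.3 s; no verdict was returned.

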